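# Unscrew the blade cap of a desk fan whose thread hand is unknown

### The job

The desk fan in the art room has to be washed: it is tilted to face straight up, its front guard is off and a stir stick keeps the blades from turning. Unscrew the orange cap from the middle of the blades; depending on the motor its thread may be right-handed or left-handed and nothing shows which, so try it and find out which way it loosens, and do not tug it off. Finish with the cap held still in the gripper, lifted straight up at least 5 cm from where it sat, and leave the front guard, the picture, the cup and the paint bottle where they are.

Things in the scene. Friction and masses are not known exactly. Their poses are not given: they have to be found in the camera images.
- cap_mid (a point): Orange ribbed cap, loose, 45 g: upright, 50 mm across, 33 mm high, domed; sides straight up to 23 mm above its rim, to grip across. Point: on its axis, 16.5 mm above its rim. z up, x turns with the cap: its yaw (at the start that of cap_seat) shows how far it turned. Screwed down, it binds after 0.05-0.2 rad the tightening way; from above it loosens counter-clockwise or clockwise, it varies.
- boss_top (a point): Fixed point: centre of the top of the threaded boss under the cap, 21 mm above cap_seat, hidden at first. Coarse three-start thread, hand unknown: the cap rises 3.8 mm per rad turned the loosening way (with up to 1.5 mm of play), comes off the thread after 2.5-3 rad, some 10 mm up, then lifts straight off. Left alone part-way, the cap stays where it is.
- cap_seat (a point): Fixed point on the fan: centre of the flat top of the blade hub on which the cap's rim sits at the start, 172 mm above the table; z up along the shaft. The hub is 49 mm across, 68 mm from 16 mm below this point down; the blades lie at least 14 mm lower, and the rim of the back guard (268 mm across) 10 mm lower. Fan, blades and shaft do not move or turn.
- fan: The white desk fan with light-blue blades, facing straight up: foot 190 mm across, yoke, motor, back guard. Fixed. The origin is at the same point as cap_seat; its yaw (any) turns only the foot, yoke and blades.
- front_guard: Bystander, loose: the fan's wire front guard, 275 mm in diameter, 35 mm high, lying on the table to one side of the fan. Origin: centre of its underside.
- picture: Bystander, loose: a wooden picture frame 216 x 256 mm, 16 mm thick, lying on a fixed 45 mm high tin to the other side of the fan. Origin: centre of its underside.
- cup: Bystander, loose: white plastic cup 70 mm across, 92 mm high, with a stir stick standing in it up to 130 mm, between the robot and the fan on one side. Origin: centre of its underside.
- paint_bottle: Bystander, loose: blue paint bottle 54 mm across, 140 mm high, between the robot and the fan on the other side. Origin: centre of its underside.
There are look-alikes about, which are no part of the job. There is more than one size of the part that bears cap_mid; the job needs the largest.

How it is judged (in metres and radians):
On the way:
1. the cap is being turned out along its thread: it has turned more than about 30 degrees and risen 1.5 to 14 mm while still over its seat (angle between the x axis of cap_mid and the x axis of cap_seat, either way round above 0.5 rad and z of cap_mid in the frame of cap_seat between 0.018 and 0.0305 m and horizontal distance between cap_mid and cap_seat below 0.006 m), for 0.1 s.
At the end, for the whole second after the job is handed in: The cap is gripped by the fingers (more than 1 N), at rest (under 30 mm/s), at least 40 mm higher than where it sat, not more than 120 mm sideways of the shaft, and touches no part of the fan (z of cap_mid in the frame of cap_seat above 0.0565 m and horizontal distance between cap_mid and cap_seat below 0.12 m and contact force between cap and the fingers above 1 N and contact force between cap and fan below 0.1 N and linear speed of cap below 0.03 m/s); the arm keeps its last pose, push and grip.
It fails at once if the front guard is moved more than 20 mm (distance of front_guard from where it was at the start of the episode above 0.02 m).
It fails at once if the picture is moved more than 20 mm (distance of picture from where it was at the start of the episode above 0.02 m).
It fails at once if the cup is moved more than 20 mm (distance of cup from where it was at the start of the episode above 0.02 m).
It fails at once if the paint bottle is moved more than 20 mm (distance of paint_bottle from where it was at the start of the episode above 0.02 m).
It also fails if it takes over 61 s, if anything falls off the work surface, if the arm or the gripper's body presses on something with over 40 N, if the wrist force passes 120 N, or if a joint passes its speed limit or range.

### The arm

A 6-joint arm with a two-finger parallel gripper is mounted at the origin on the work surface. World frame = base frame: x ahead of the robot, y to its left, z up, the work surface at z = 0. Lengths are in m, angles in degrees, forces in N, time in s.
With the tool pointing down it reaches from about 0.25 to 0.725 m from the base axis. Payload 9.7 kg.
Tool frame: the origin (TCP) lies where the fingers leave the gripper's body, on its centre line; the fingertips stand 73 mm ahead of it and the grasp point (between the pads) lies 54 mm ahead of it; y points along the fingers, x is the direction in which the jaws open and shut, and the axes are right-handed (so a half turn about y gives the same grasp; the last joint's range is limited). The gripper opens to 85 mm and grips with 20 to 120 N. Pads are 22 mm wide; open, the fingers measure 114 mm over their backs; the gripper's body (76 mm by 85 mm) begins 54 mm behind the grasp point. The pads swing forward as they close: fully open they stand 13 mm farther back than shut.
Start: joints at [74.656, 4.979, 10.078, 95.1, 0, 90], TCP at [0.146, 0.53, 0.304] pointing down, gripper open.
Joint ranges: [-179.16, 179.16], [-48.56, 103.87], [-65.8, 70.77], [-126.05, 130.52], [-82.76, 87.17], [-180, 180]. Speed limits (degrees/s): [127.2, 127.2, 147.25, 180, 180, 180].

### API

Orientations are given as [roll, pitch, yaw] about the fixed x, y, z axes, in that order (R = Rz(yaw) Ry(pitch) Rx(roll)).
In Python, from workcell import sensors, imaging, bot, models gives the robot as it stands.
- The arm moves only by the tool arm_command, never from a script. Its argument "rows" is one flat list of numbers, 7 for each row, row after row: the shift along the tool's x, y, z in cm, then the turn, a rotation vector about the tool's x, y, z in degrees, then the gripper's target within -1 to 1 (fully open at 1, half-way at 0, shut at -1). A call has 1 to 12 rows; each row is the pose to reach, as a shift and turn from the pose commanded when the call began, along the tool's axes at that moment; what a row does not reach only later rows make up. A row lasts 1/12 s, in which the tool goes at most 41.7 mm and 7.16 degrees, less where a joint would pass 70% of its speed; a pose out of reach is approached as far as the arm can. A call with a gripper value outside its range is refused whole. The fingers move at their own pace and stop on an object; "force" is the grip in N (left out, the last holds). Time passes only in rows, so rows that repeat a pose let the fingers close. It gives the time, the measured TCP pose, the force and the opening at its end, in the units of the state.
- sensors.get_obs(): the state, without advancing time (a new reading comes with each control period).
- imaging.camera(name): name is "scene" or "top" or "wrist"; returns a dict with "pixels" (384x512x3 uint8, blue, green, red), "z_map" (384x512 float32, m along the optical axis (not along the pixel's ray), 0 where there is no reading), "camera_matrix" (3x3 intrinsics, pixels), "world_from_camera" (4x4, takes a point from camera to world coordinates). Camera axes: x right, y up, looking along -z (the intrinsics and any distortion apply to the point x, -y, -z); pixel columns grow to the right and rows downward; lengths in m; the calibration is good to about 2 mm. A picture is of the moment at which its call begins.
- bot.job_done(): hands the job in, once; it reports no verdict.
Trained networks look in the newest picture that a camera, given by its name, has taken for a name from the list of things; names that differ only in an ending like _2 or _b are one class to them, and where a whole thing is asked for, a point or a joint stands for the part that bears it (a point fixed in the world has none). Each returns a list of dicts, best first, with "conf" (0 to 1); they miss things now and then, are a little off and sometimes report something else, mostly with a low value. They report only what shows in the picture. A call takes as long as a camera call. They do not tell look-alikes from the thing itself.
- models.search_frame(thing, camera): "extent" ([centre column, centre row, width, height] in pixels, round what is visible of it).
- models.spot_point(thing, camera): "location" ([column, row] in pixels: a listed point, or the origin of a listed thing).
The state is a dict: "time": time; "q": joint angles; "qd": joint speeds; "joint_efforts": joint torques, N m; "ee_pos": TCP position; "tcp_rot": TCP orientation; "wrist_force": force on the tool from outside, world axes, zero at the start; "torque": the same for the moment, N m; "opening": finger opening in m.
Only numpy, scipy, OpenCV 4.12 (cv2) and the standard library are available. Lean on these libraries where they do the work, as an engineer would, in place of code of your own. Each camera call takes 0.05 s, during which the arm holds its last target.

## Working session

There is one attempt and no reset: what is moved stays moved. The work goes in short steps, Python scripts to look and compute and a tool call to move; the robot and the scene stay as the last step left them, time stands still between calls to the robot, and variables do not carry over. Pictures are saved under pics/ and viewed, and the job is handed in when it is done.

Besides the shell and the picture viewer there is one more tool, called after "Emit:" by a JSON object that holds its "name" and its "arguments", one argument or row to a line. arm_command: Moves the arm, as the interface text tells. Its arguments: {"type":"object","properties":{"rows":{"type":"array","items":{"type":"number"}},"force":{"type":"number"}},"required":["rows"]}

```bash
mkdir -p pics
cat > h.py <<'E'
from workcell import sensors, imaging, bot, models
import numpy as np, cv2
def shot(n,f):
    c=imaging.camera(n); cv2.imwrite('pics/'+f,c['pixels']); return c
def w(c,u,v,z=None):
    K=np.array(c['camera_matrix']);T=np.array(c['world_from_camera'])
    d=np.array([(u-K[0,2])/K[0,0],-(v-K[1,2])/K[1,1],-1.0])
    if z is None:
        p=d*float(c['z_map'][int(round(v)),int(round(u))]); return T[:3,:3]@p+T[:3,3]
    r=T[:3,:3]@d; return T[:3,3]+r*(z-T[2,3])/r[2]
E
python3 - <<'E'
from h import *
for n in ['top','scene']:
    c=shot(n,n+'1.png')
    print(n, np.round(c['world_from_camera'],3).tolist())
    for t in ['cap_mid','cap_seat','fan','front_guard','picture','cup','paint_bottle']:
        for r in models.spot_point(t,n)[:4]:
            u,v=r['location']; print(t,round(r['conf'],2),np.round([u,v]),np.round(w(c,u,v),3), np.round(w(c,u,v,.1885),3))
    for r in models.search_frame('cap_mid',n)[:4]: print('box',r)
o=sensors.get_obs();print(o)
E
```

```text
top [[-0.028, 0.99, -0.14, 0.326], [-0.999, -0.025, 0.023, 0.005], [0.019, 0.14, 0.99, 1.326], [0.0, 0.0, 0.0, 1.0]]
cap_mid 0.69 [230. 177.] [0.525 0.039 0.207] [0.529 0.039 0.189]
cap_mid 0.63 [184. 166.] [0.604 0.214 0.026] [0.569 0.188 0.189]
cap_mid 0.52 [283. 184.] [ 0.524 -0.153  0.025] [ 0.499 -0.133  0.189]
fan 0.89 [229. 182.] [0.508 0.043 0.204] [0.51  0.043 0.189]
front_guard 0.72 [374. 181.] [ 0.527 -0.494  0.034] [ 0.503 -0.434  0.189]
picture 0.73 [112. 162.] [0.62  0.471 0.048] [0.588 0.42  0.189]
picture 0.57 [230. 179.] [0.518 0.039 0.204] [0.52  0.039 0.189]
cup 0.87 [330. 228.] [ 0.357 -0.308  0.068] [ 0.354 -0.278  0.189]
paint_bottle 0.7 [160. 232.] [0.357 0.287 0.087] [0.355 0.264 0.189]
box {'extent': [229.9, 180.2, 15.0, 20.5], 'conf': 0.68}
box {'extent': [187.1, 166.3, 10.6, 9.7], 'conf': 0.66}
box {'extent': [279.4, 186.2, 9.8, 11.5], 'conf': 0.44}
scene [[0.767, -0.34, 0.544, 1.071], [0.641, 0.433, -0.633, -0.687], [-0.021, 0.835, 0.55, 0.761], [0.0, 0.0, 0.0, 1.0]]
cap_mid 0.65 [315. 219.] [0.614 0.197 0.019] [ 0.718 -0.004  0.188]
cap_mid 0.53 [225. 264
[... 440 characters left out ...]
xtent': [264.7, 186.3, 17.6, 12.8], 'conf': 0.54}
{'time': 0.9, 'q': array([ 7.46597418e+01,  4.97879876e+00,  1.00780481e+01,  9.51011775e+01,
       -8.02934132e-04,  9.00030727e+01]), 'qd': array([ 0.05795585,  0.01308423,  0.04996937,  0.03864781, -0.09832395,
        0.10207043]), 'joint_efforts': array([-9.98252253e-04, -5.20092881e+01,  4.64860117e+01,  1.25965587e-03,
       -1.51162017e-04,  1.22829320e-05]), 'ee_pos': array([0.14550189, 0.53038957, 0.30388363]), 'tcp_rot': array([-9.00008030e+01,  1.92811761e-03,  7.46566691e+01]), 'wrist_force': array([-0.75896841,  0.4845338 , -0.31388177]), 'torque': array([-0.02274332, -0.06363728, -0.01252917]), 'opening': 0.08537174675902133}
```

Run:
```python
import cv2
a=cv2.imread('pics/top1.png');cv2.imwrite('pics/top1z.png',cv2.resize(a[120:260,90:430],(800,330),interpolation=3))
```

```text
(no output)
```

View pics/top1.png

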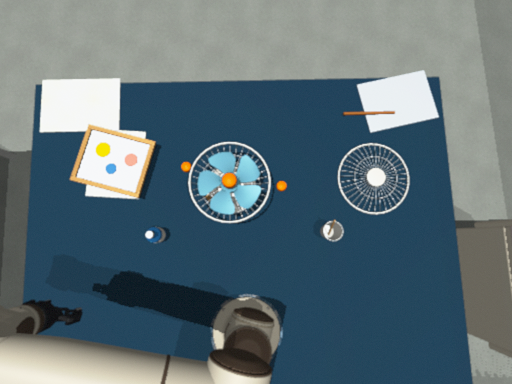

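View pics/scene1.png

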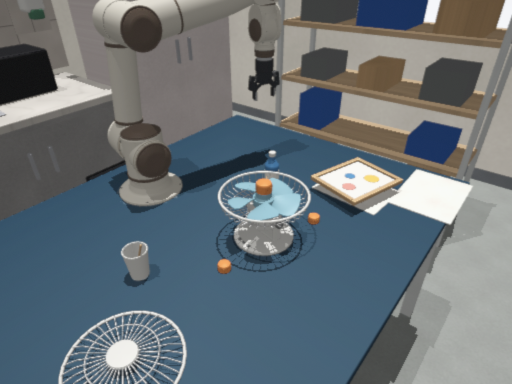

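View pics/top1z.png

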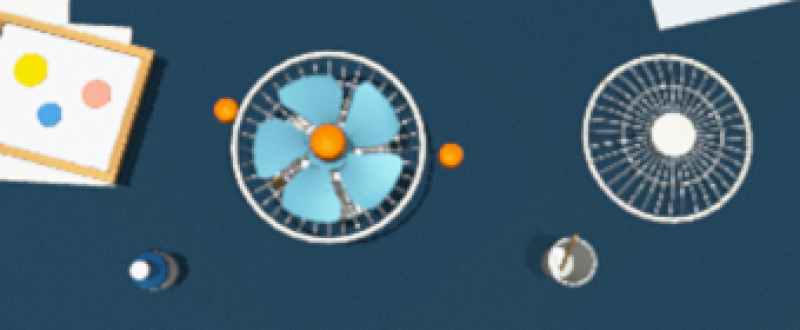

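```bash
cat >> h.py <<'E'
def cap(c,zmin=.17,zmax=.3):
    hsv=cv2.cvtColor(c['pixels'],cv2.COLOR_BGR2HSV); m=cv2.inRange(hsv,(5,150,110),(20,255,255))
    vs,us=np.nonzero(m); P=[];U=[]
    for v,u in zip(vs,us):
        if c['z_map'][v,u]>0:
            p=w(c,u,v)
            if zmin<p[2]<zmax and abs(p[0]-.52)<.1 and abs(p[1]-.04)<.1: P.append(p);U.append((u,v))
    return np.array(P),np.array(U)
E
python3 - <<'E'
from h import *
from scipy.optimize import least_squares
for n in ['top','scene']:
    c=imaging.camera(n); P,U=cap(c)
    print(n,len(P),P.mean(0).round(4),P.min(0).round(4),P.max(0).round(4),U.mean(0),w(c,*U.mean(0),z=.195).round(4))
    # rim ring of back guard: z ~.16, radius .134
    z=c['z_map']; pts=np.array([w(c,u,v) for v in range(100,260,1) for u in range(150,330,1) if z[v,u]>0])
    s=pts[(pts[:,2]>.145)&(pts[:,2]<.172)&(np.hypot(pts[:,0]-.525,pts[:,1]-.04)<.16)]
    r=np.hypot(s[:,0]-.52,s[:,1]-.04); s=s[r>.118]
    f=least_squares(lambda x:np.hypot(s[:,0]-x[0],s[:,1]-x[1])-.132,[.52,.04],loss='soft_l1',f_scale=.003)
    print('rim fit',f.x.round(4),len(s),np.abs(f.fun).mean())
E
```

```text
top 173 [0.5155 0.0422 0.2014] [0.4949 0.0193 0.1718] [0.5385 0.0646 0.2096] [228.87861272 180.01734104] [0.5166 0.0424 0.195 ]
rim fit [0.5189 0.0441] 500 0.0018756563541683239
scene 120 [0.529  0.0274 0.1901] [0.5046 0.0173 0.1751] [0.5429 0.0478 0.2044] [263.40833333 188.70833333] [0.5336 0.0213 0.195 ]
rim fit [0.5178 0.0413] 557 0.0018095545149624966
```

Emit:
{"name": "arm_command", "arguments": {
  "rows": [-9,-3.6,-12,0,0,0,1,-9,-3.6,-12,0,0,0,1,-9,-3.6,-12,0,0,0,1,-9,-3.6,-12,0,0,0,1,-18.6,-3.6,-24.4,0,0,0,1,-18.6,-3.6,-24.4,0,0,0,1,-18.6,-3.6,-24.4,0,0,0,1,-18.6,-3.6,-24.4,0,0,0,1,-18.6,-3.6,-24.4,0,0,0,1]
}}

```text
time: 1.75
ee_pos: [0.3339, 0.2828, 0.3403]
tcp_rot: [-90.1, 0.0, 74.4]
wrist_force: [-0.2, -0.3, -0.2]
opening: 0.0854
```

```bash
python3 -c "
from h import *
o=sensors.get_obs()
print(o['time'],o['q'],o['ee_pos'],o['tcp_rot'])"
```

```text
1.75 [ 4.02998663e+01 -9.33308364e+00  3.06086857e-01  9.95958411e+01
 -7.08087254e-02  5.59099779e+01] [0.33389229 0.28281574 0.34029873] [-9.00829267e+01  3.80430967e-03  7.43898589e+01]
```

Emit:
{"name": "arm_command", "arguments": {
  "rows": [-9,0,-12,0,-10,0,1,-9,0,-12,0,-10,0,1,-9,0,-12,0,-10,0,1,-9,0,-12,0,-10,0,1,-18.4,0,-24.1,0,-20,0,1,-18.4,0,-24.1,0,-20,0,1,-18.4,0,-24.1,0,-20,0,1,-18.4,0,-24.1,0,-20,0,1,-18.4,0,-24.1,0,-20,0,1,-18.4,0,-24.1,0,-20,0,1]
}}

```text
time: 2.58
ee_pos: [0.516, 0.0442, 0.3392]
tcp_rot: [-89.9, -0.0, 94.5]
wrist_force: [-0.4, 0.6, -0.4]
opening: 0.0853
```

```bash
python3 -c "
from h import *
o=sensors.get_obs()
print(o['time'],o['q'].round(2),o['ee_pos'],o['tcp_rot'])
c=shot('wrist','w1.png')
print(np.round(c['world_from_camera'],3))
P,U=cap(c)
print(len(P),P.mean(0),P.min(0),P.max(0),U.min(0),U.max(0))
t=P[P[:,2]>.19];print(t.mean(0),(t.min(0)+t.max(0))/2)
print(models.spot_point('cap_mid','wrist'),models.spot_point('cap_seat','wrist'))
"
```

```text
2.5833 [4.890e+00 1.550e+00 1.046e+01 9.898e+01 1.000e-02 4.000e-01] [0.51601844 0.04419202 0.33920533] [-8.99273225e+01 -8.22946941e-03  9.44935447e+01]
[[-0.08  -0.96  -0.267  0.447]
 [ 0.997 -0.077 -0.02   0.039]
 [-0.001 -0.268  0.963  0.41 ]
 [ 0.     0.     0.     1.   ]]
3384 [0.51049982 0.04273462 0.2023908 ] [0.49171723 0.01955149 0.17855608] [0.53835716 0.06705059 0.2074934 ] [220 168] [290 239]
[0.51088329 0.0429586  0.20285244] [0.51508588 0.04330104 0.19879691]
[{'location': [257.1, 203.2], 'conf': 0.95}, {'location': [377.0, 235.3], 'conf': 0.73}, {'location': [100.5, 152.5], 'conf': 0.57}] [{'location': [255.1, 199.4], 'conf': 0.37}]
```

View pics/w1.png

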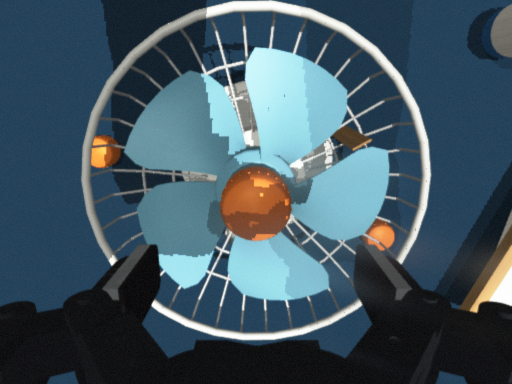

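```bash
python3 -c "
from h import *
from scipy.optimize import least_squares
c=imaging.camera('wrist')
print('spot',[w(c,*r['location'],z=.1885).round(4) for r in models.spot_point('cap_mid','wrist')[:1]])
P,U=cap(c)
# project model points, match silhouette bbox
K=c['camera_matrix'];T=np.linalg.inv(c['world_from_camera'])
a=np.linspace(0,6.283,120)
M=[(.025*np.cos(a),.025*np.sin(a),np.full(120,h)) for h in (.173,.195)]
for k,h in ((.8,.2005),(.5,.2035),(.01,.205)): M.append((.025*k*np.cos(a),.025*k*np.sin(a),np.full(120,h)))
M=np.concatenate([np.array(m).T for m in M])
def hull(x,y):
    p=(M+[x,y,0])@T[:3,:3].T+T[:3,3]
    return np.c_[K[0][0]*p[:,0]/-p[:,2]+K[0][2],K[1][1]*-p[:,1]/-p[:,2]+K[1][2]]
b=np.r_[U.min(0)-.5,U.max(0)+.5]
f=least_squares(lambda x:np.r_[hull(*x).min(0),hull(*x).max(0)]-b,[.516,.043]);print('sil',f.x,f.fun)
z=c['z_map']
pts=np.array([w(c,u,v) for v in range(0,384,2) for u in range(60,450,2) if z[v,u]>0])
r=np.hypot(pts[:,0]-.517,pts[:,1]-.043); s=pts[(pts[:,2]>.15)&(pts[:,2]<.172)&(r>.12)&(r<.15)]
f=least_squares(lambda x:np.hypot(s[:,0]-x[0],s[:,1]-x[1])-x[2],[.517,.043,.132],loss='soft_l1',f_scale=.003);print(f.x,len(s),s[:,2].max())
"
```

```text
spot [array([0.5147, 0.0443, 0.1885])]
sil [0.51749753 0.04400062] [-1.11274778 -1.91054558  1.11221953  2.04684063]
[0.51654993 0.04377443 0.13238851] 2266 0.16427411697974878
```

Emit:
{"name": "arm_command", "arguments": {
  "rows": [0,4,0,0,0,0,1,0,6,0,0,0,0,1,0,8,0,0,0,0,1,0,9,0,0,0,0,1,0,9.9,0,0,0,0,1,0,9.9,0,0,0,0,1,0,9.9,0,0,0,0,1,0,9.9,0,0,0,0,1]
}}

```text
time: 3.5
ee_pos: [0.5157, 0.0454, 0.2422]
tcp_rot: [-90.1, -0.0, 94.7]
wrist_force: [0.5, 1.0, 0.5]
opening: 0.0854
```

```bash
python3 -c "
from h import *
o=sensors.get_obs()
print(o['time'],o['q'].round(2),o['ee_pos'],o['tcp_rot'],o['wrist_force'])
c=shot('wrist','w2.png');shot('scene','s2.png')
"
```

```text
3.5 [ 5.03 -0.37 -2.27 87.99  0.    0.36] [0.5156697  0.04542522 0.24223381] [-9.01021369e+01 -1.58025827e-03  9.46706699e+01] [0.45542707 0.99421603 0.48144929]
```

View pics/w2.png

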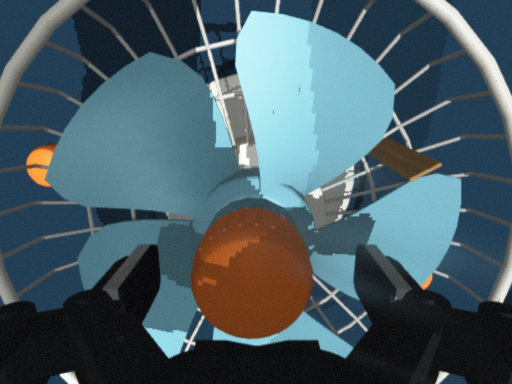

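View pics/s2.png

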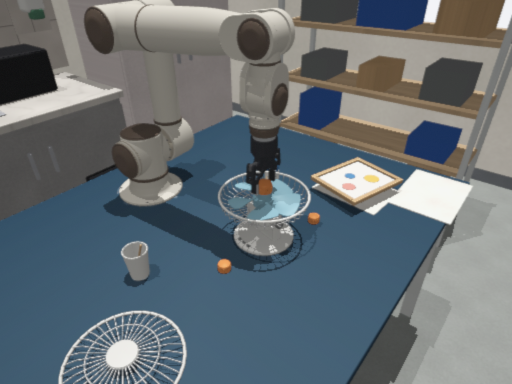

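Emit:
{"name": "arm_command", "arguments": {
  "rows": [-0.1,0.2,-0.1,0,0,0,1,-0.1,0.2,-0.1,0,0,0,1,-0.1,0.2,-0.1,0,0,0,-1,-0.1,0.2,-0.1,0,0,0,-1,-0.1,0.2,-0.1,0,0,0,-1,-0.1,0.2,-0.1,0,0,0,-1,-0.1,0.2,-0.1,0,0,0,-1,-0.1,0.2,-0.1,0,0,0,-1,-0.1,0.2,-0.1,0,0,0,-1,-0.1,0.2,-0.1,0,0,0,-1,-0.1,0.2,-0.1,0,0,0,-1,-0.1,0.2,-0.1,0,0,0,-1],
  "force": 60
}}

```text
time: 4.6
ee_pos: [0.5165, 0.044, 0.2394]
tcp_rot: [-90.0, 0.0, 94.6]
wrist_force: [-0.4, -3.9, 5.4]
opening: 0.0485
```

```bash
python3 -c "
from h import *
o=sensors.get_obs()
print(o['time'],o['q'].round(2),o['ee_pos'],o['tcp_rot'],o['wrist_force'],o['torque'],o['opening'])
c=shot('wrist','w3.png')
"
```

```text
4.6 [ 4.890e+00 -2.300e-01 -2.450e+00  8.774e+01 -4.000e-02  2.500e-01] [0.5165279  0.04402535 0.2393674 ] [-9.00429909e+01  4.40468278e-02  9.46381231e+01] [-0.39133651 -3.93844299  5.35245368] [-0.91608818  0.09242004 -0.04297053] 0.048496380420933856
```

View pics/w3.png

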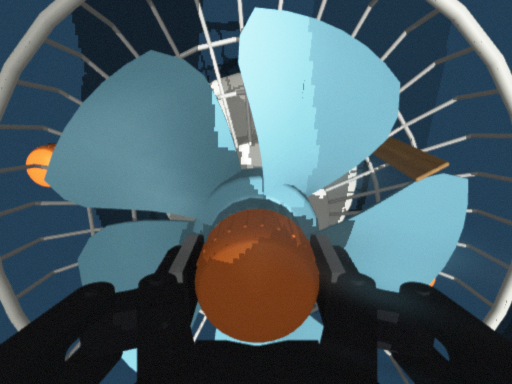

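Emit:
{"name": "arm_command", "arguments": {
  "rows": [0,0,0,0,3,0,-1,0,0,0,0,6,0,-1,0,0,0,0,9,0,-1,0,0,0,0,12,0,-1,0,0,0,0,15,0,-1,0,0,0,0,15,0,-1]
}}

```text
time: 5.15
ee_pos: [0.5168, 0.0443, 0.2394]
tcp_rot: [-90.1, -0.0, 79.5]
wrist_force: [0.5, -1.7, 5.5]
opening: 0.0488
```

```bash
python3 -c "
from h import *
o=sensors.get_obs()
print(o['time'],o['q'].round(2),o['ee_pos'],o['tcp_rot'],o['wrist_force'],o['torque'],o['opening'])
c=shot('wrist','w4.png')
"
```

```text
5.15 [ 4.900e+00 -2.200e-01 -2.440e+00  8.770e+01 -1.000e-02  1.539e+01] [0.51676159 0.04427293 0.23938629] [-9.00768896e+01 -1.21712485e-02  7.95081039e+01] [ 0.52689019 -1.67531432  5.51182491] [-0.46178411 -0.11145533  0.00116236] 0.048802687782556725
```

View pics/w4.png

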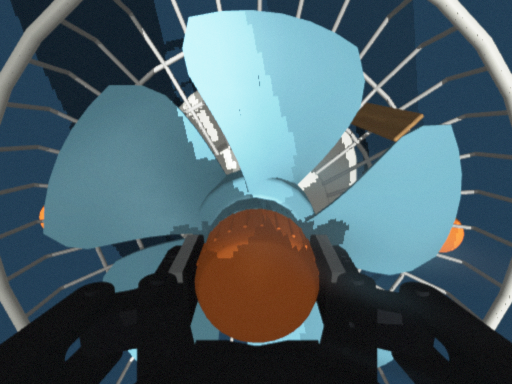

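Emit:
{"name": "arm_command", "arguments": {
  "rows": [0,0,0,0,4,0,-1,0,0,0,0,8,0,-1,0,-0.05,0,0,12,0,-1,0,-0.1,0,0,16,0,-1,0,-0.1,0,0,20,0,-1,0,-0.1,0,0,20,0,-1]
}}

```text
time: 5.7
ee_pos: [0.5167, 0.0445, 0.2406]
tcp_rot: [-90.0, -0.1, 59.5]
wrist_force: [-0.5, -0.6, 6.9]
opening: 0.0489
```

```bash
python3 -c "
from h import *
o=sensors.get_obs()
print(o['time'],o['q'].round(2),o['ee_pos'],o['tcp_rot'],o['wrist_force'],o['torque'],o['opening'])
c=shot('wrist','w5.png')
P,U=cap(c);print(np.median(P[P[:,2]>.19],axis=0),P.max(0))
"
```

```text
5.7 [ 4.910e+00 -2.300e-01 -2.320e+00  8.783e+01  2.000e-02  3.544e+01] [0.51666279 0.04450828 0.24055906] [-9.00479185e+01 -6.43815489e-02  5.94763016e+01] [-0.50472999 -0.58664419  6.92738747] [-0.16773542  0.0671241  -0.11110689] 0.048862205974333286
[0.50913036 0.04900446 0.20561672] [0.53819518 0.06919234 0.20902241]
```

View pics/w5.png

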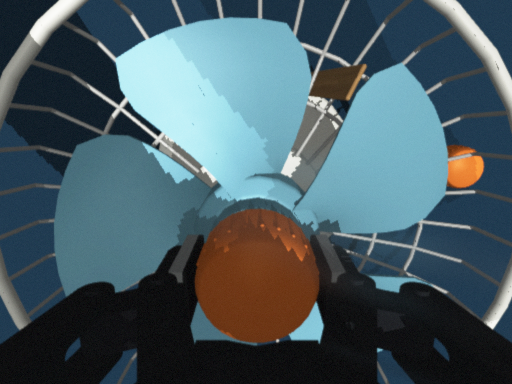

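Emit:
{"name": "arm_command", "arguments": {
  "rows": [0,-0.1,0,0,5,0,-1,0,-0.14,0,0,10,0,-1,0,-0.17,0,0,15,0,-1,0,-0.2,0,0,20,0,-1,0,-0.23,0,0,25,0,-1,0,-0.27,0,0,30,0,-1,0,-0.3,0,0,35,0,-1,0,-0.33,0,0,40,0,-1,0,-0.37,0,0,45,0,-1,0,-0.4,0,0,50,0,-1,0,-0.4,0,0,50,0,-1]
}}

```text
time: 6.67
ee_pos: [0.5167, 0.0447, 0.2441]
tcp_rot: [-90.0, -0.1, 9.5]
wrist_force: [2.1, 0.5, 4.0]
opening: 0.0486
```

```bash
python3 -c "
from h import *
o=sensors.get_obs()
print(o['time'],o['q'].round(2),o['ee_pos'],o['tcp_rot'],o['wrist_force'],o['torque'],o['opening'])
c=shot('wrist','w6.png')
P,U=cap(c);print(np.median(P[P[:,2]>.19],axis=0),P.max(0))
c=shot('scene','s6.png');P,U=cap(c);print(P.max(0),U.min(0),U.max(0))
cv2.imwrite('pics/s6z.png',cv2.resize(c['pixels'][140:230,210:320],(770,630)[:2][::1] and (660,540),interpolation=2))
"
```

```text
6.6667 [ 4.920e+00 -1.800e-01 -1.890e+00  8.825e+01  4.000e-02  8.542e+01] [0.51669171 0.04465172 0.2440642 ] [-8.99608171e+01 -5.28255044e-02  9.50336448e+00] [2.1470382  0.46872932 4.0003427 ] [ 0.10138758 -0.330958   -0.0105827 ] 0.04857583314433817
[0.51317264 0.06276137 0.20588945] [0.53448419 0.06932334 0.24602836]
[0.54088991 0.05493327 0.21160324] [255 178] [269 192]
```

View pics/w6.png

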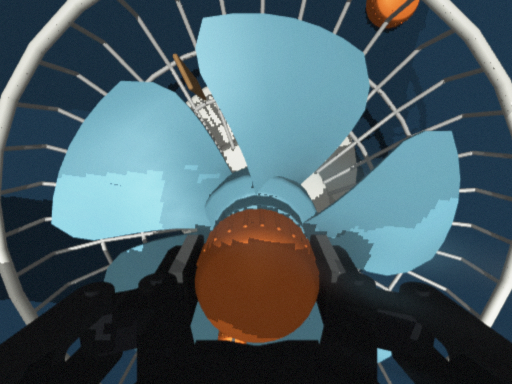

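View pics/s6z.png

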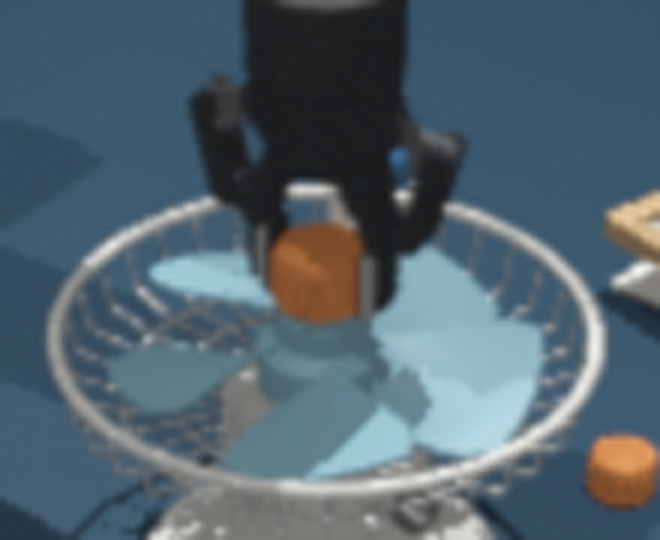

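Emit:
{"name": "arm_command", "arguments": {
  "rows": [0,-0.08,0,0,7,0,-1,0,-0.13,0,0,14,0,-1,0,-0.18,0,0,21,0,-1,0,-0.22,0,0,28,0,-1,0,-0.27,0,0,35,0,-1,0,-0.31,0,0,42,0,-1,0,-0.36,0,0,49,0,-1,0,-0.41,0,0,56,0,-1,0,-0.46,0,0,63,0,-1,0,-0.5,0,0,70,0,-1,0,-0.55,0,0,77,0,-1,0,-0.6,0,0,84,0,-1]
}}

```text
time: 7.77
ee_pos: [0.5176, 0.0444, 0.2499]
tcp_rot: [-89.9, -0.0, -74.5]
wrist_force: [7.9, -0.3, -0.8]
opening: 0.049
```

Emit:
{"name": "arm_command", "arguments": {
  "rows": [0,0,0,0,4,0,-1,0,0,0,0,5,0,-1]
}}

```text
time: 7.93
ee_pos: [0.5176, 0.0443, 0.2501]
tcp_rot: [-89.8, -0.0, -79.4]
wrist_force: [7.9, -1.1, 1.9]
opening: 0.0489
```

```bash
python3 -c "
from h import *
o=sensors.get_obs()
print(o['time'],o['q'].round(2),o['ee_pos'],o['tcp_rot'],o['wrist_force'],o['torque'],o['opening'])
c=shot('scene','s7.png');P,U=cap(c);print(P.max(0),U.min(0),U.max(0))
"
```

```text
7.9333 [ 4.900e+00 -1.300e-01 -1.160e+00  8.880e+01 -2.000e-02  1.743e+02] [0.51757607 0.04430521 0.2501477 ] [-8.98364478e+01 -3.83233079e-02 -7.93962502e+01] [ 7.91922641 -1.06835708  1.91573187] [-0.19582773 -1.69491642  0.12440265] 0.048936795551563106
[0.54141099 0.06020884 0.21757408] [264 176] [270 190]
```

Emit:
{"name": "arm_command", "arguments": {
  "rows": [0,-0.05,0.05,0,0,0,-1,0,-0.1,0.05,0,0,0,-1,0,-0.15,0.05,0,0,0,-1,0,-0.2,0.05,0,0,0,-1,0,-0.2,0.05,0,0,0,-1]
}}

```text
time: 8.4
ee_pos: [0.5176, 0.0441, 0.2509]
tcp_rot: [-90.0, -0.0, -79.2]
wrist_force: [8.3, -3.0, -5.0]
opening: 0.0485
```

Emit:
{"name": "arm_command", "arguments": {
  "rows": [0,-0.05,0,0,0,0,-1,0,-0.1,0,0,0,0,-1,0,-0.1,0,0,0,0,-1]
}}

```text
time: 8.65
ee_pos: [0.5176, 0.0441, 0.2518]
tcp_rot: [-90.0, -0.1, -79.2]
wrist_force: [7.7, -2.9, -5.2]
opening: 0.0492
```

```bash
python3 -c "
from h import *
o=sensors.get_obs()
print(o['time'],o['q'].round(2),o['ee_pos'],o['tcp_rot'],o['wrist_force'],o['torque'],o['opening'])
c=shot('scene','s8.png');P,U=cap(c);print(P.max(0),U.min(0),U.max(0))
cv2.imwrite('pics/s8z.png',cv2.resize(c['pixels'][140:230,210:320],(660,540),interpolation=2))
"
```

```text
8.65 [ 4.8900e+00  2.0000e-02 -8.3000e-01  8.9140e+01 -5.0000e-02  1.7405e+02] [0.51760562 0.04410072 0.25182264] [-8.99927711e+01 -5.22991723e-02 -7.91592562e+01] [ 7.73084614 -2.93864403 -5.1987066 ] [-0.47984345 -1.48788941 -0.02093523] 0.04916393013276774
[0.5403012  0.05953448 0.21895321] [264 176] [270 190]
```

View pics/s8z.png

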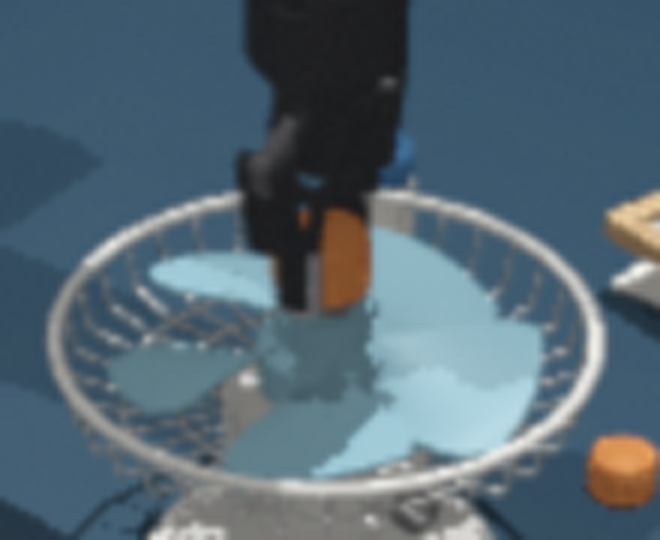

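Emit:
{"name": "arm_command", "arguments": {
  "rows": [0,-0.1,0.05,0,0,0,-1,0,-0.2,0.05,0,0,0,-1,0,-0.3,0.05,0,0,0,-1,0,-0.3,0.05,0,0,0,-1]
}}

```text
time: 9.03
ee_pos: [0.5177, 0.0443, 0.2551]
tcp_rot: [-90.0, -0.0, -79.2]
wrist_force: [4.1, -2.0, -2.3]
opening: 0.0491
```

```bash
python3 -c "
from h import *
o=sensors.get_obs()
print(o['time'],o['ee_pos'],o['wrist_force'],o['torque'],o['opening'])
c=shot('scene','s9.png');P,U=cap(c);print(P.max(0),U.min(0),U.max(0))
"
```

```text
9.0333 [0.51771365 0.04425857 0.25508641] [ 4.07634859 -1.95841761 -2.31459379] [-0.34014198 -0.88126775 -0.03551747] 0.0490502163416371
[0.54117154 0.05831774 0.22246755] [264 175] [270 189]
```

Force falls while it lifts: off the thread. Lifting straight up.

Emit:
{"name": "arm_command", "arguments": {
  "rows": [0,-0.5,0,0,0,0,-1,0,-1,0,0,0,0,-1,0,-1.8,0,0,0,0,-1,0,-2.6,0,0,0,0,-1,0,-3.4,0,0,0,0,-1,0,-4.2,0,0,0,0,-1,0,-5,0,0,0,0,-1,0,-5.5,0,0,0,0,-1,0,-5.5,0,0,0,0,-1,0,-5.5,0,0,0,0,-1,0,-5.5,0,0,0,0,-1,0,-5.5,0,0,0,0,-1]
}}

```text
time: 10.08
ee_pos: [0.5173, 0.0445, 0.3104]
tcp_rot: [-90.0, 0.0, -79.3]
wrist_force: [-0.4, 0.5, 0.8]
opening: 0.0488
```

```bash
python3 -c "
from h import *
o=sensors.get_obs()
print(o['time'],o['ee_pos'],o['wrist_force'],o['torque'],o['opening'],abs(o['qd']).max())
c=shot('scene','s10.png');P,U=cap(c);print(P.max(0),P.min(0),U.min(0),U.max(0))
shot('wrist','w10.png')
"
```

```text
10.0833 [0.51728621 0.04451391 0.31036203] [-0.40131805  0.52031835  0.77253918] [-0.02416383 -0.02587768 -0.04853727] 0.048830337000761205 0.08119888270254541
[0.54014141 0.05824873 0.27832949] [0.51719068 0.02377371 0.24497372] [264 158] [271 172]
```

View pics/s10.png

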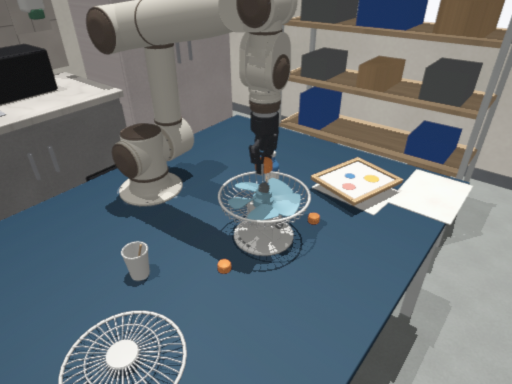

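View pics/w10.png

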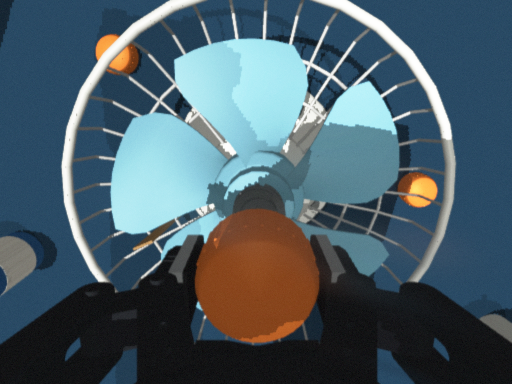

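The cap is in the gripper at about (257, 275) in the wrist view. The bare boss shows below it at (258, 200), and the bystanders look unmoved.

```bash
python3 -c "
from h import *
bot.job_done()"
```

```text
the job is handed in; nothing more can be done
```

The cap is unscrewed, lifted about 7 cm straight up from its seat, and held still in the gripper. I handed the job in at about 10 s, and no verdict came back.

- **Thread:** it loosens clockwise from above (left-handed). A 15° clockwise try met no resisting torque, so I carried on that way. I turned it about 174° in one grip while following its rise.
- **Coming off:** the downward force on the wrist reached about 5 N during the first 3 mm of lift, along with about 8 N sideways. It eased to about 2 N over the next 3 mm, so I took the cap to be off its thread and lifted it.
- **Last checks:** finger opening was 48.8 mm, wrist force under 1 N and the arm at rest. The cap top measured about 0.278 m, against about 0.205 m when seated. The bare boss showed below the cap in the wrist view.
- **Bystanders:** the cup, front guard and picture looked unmoved in the scene view. The paint bottle was mostly hidden behind the gripper there. I judged all of this by eye and did not measure it again.
- **Not measured:** I did not track the cap's own yaw. Its turning is inferred from its rise with the gripper and the near-zero resisting torque.

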